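Pour the ball knobs out of the spout carton

TASK

The card carton on the left of the brush-maker's bench holds four wooden ball knobs. Pull its folded end spout fully out, then pick up the carton and tip it so that all four knobs run out over the spout into the plywood bin, spilling none. Stand the empty carton upright on its base on the bench again, clear of the bin, and leave the bristle bundles and glue jar where they are.

Things in the scene. Friction and masses are not known exactly. Their poses are not given: they have to be found in the camera images.
- carton: Plain card carton, a low box 160 mm long (x), 58 wide (y), 75 high (z), walls 3, floor 5, about 0.25 kg, loose, firm to grip across its width. Origin: centre of its underside. Its -x end is the folded spout; its top has a closed, cloudy film window; the four knobs lie loose in a row on its floor. It starts on the robot's left, spout end turned roughly to the robot's right.
- spout (a joint): Card flap forming the carton's whole -x end, hinged along that end's bottom edge (carton frame: x -78.5 mm, z 6 mm, along y). 0 = folded shut, upright; grows (rad) as its top swings out to -x and down; 1.4 = fully out at its stop: a chute rising 10 degrees, 101 mm long with the tab, with 24 mm side cheeks. Stiff hinge (0.06 N m): stays where left, needs about 0.7 N at the tab.
- spout_tab (a point): Point on the spout's pull tab, 90 mm from the hinge line. The tab is a card tongue 30 mm wide, 4 thick, centred on the spout's width, from 68 to 101 mm from the hinge: with the spout shut it stands 32 mm above the carton's top, free on both sides, to be pinched or to be pushed outward from the carton's side.
- bin: Open square plywood bin, 180 x 180 mm outside, 65 mm high, walls and floor 7 mm, 0.8 kg, loose on the bench to the robot's right. Origin: centre of its underside; x and y along its sides.
- knob0: Turned beech ball knob, 36 mm across, 17 g, one of four alike, at first inside the carton; origin at its centre. With the spout out the knobs stay in while the carton is level and roll out over the spout once the carton's spout end is tipped down by more than about 15 degrees; slow tipping, with the spout's end low over the bin, keeps them from shooting over the bin.
- knob1: Turned beech ball knob, 36 mm across, 17 g, one of four alike, at first inside the carton; origin at its centre. With the spout out the knobs stay in while the carton is level and roll out over the spout once the carton's spout end is tipped down by more than about 15 degrees; slow tipping, with the spout's end low over the bin, keeps them from shooting over the bin.
- knob2: Turned beech ball knob, 36 mm across, 17 g, one of four alike, at first inside the carton; origin at its centre. With the spout out the knobs stay in while the carton is level and roll out over the spout once the carton's spout end is tipped down by more than about 15 degrees; slow tipping, with the spout's end low over the bin, keeps them from shooting over the bin.
- knob3: Turned beech ball knob, 36 mm across, 17 g, one of four alike, at first inside the carton; origin at its centre. With the spout out the knobs stay in while the carton is level and roll out over the spout once the carton's spout end is tipped down by more than about 15 degrees; slow tipping, with the spout's end low over the bin, keeps them from shooting over the bin.
- bundle_a: Bystander: round waisted bundle of bristle with a band, 62 mm across, 63 mm high, standing at the far side; origin at the centre of its underside. Stays where it is.
- bundle_b: Bystander: a second such bundle, 62 mm across, 63 mm high, standing at the far side; origin at the centre of its underside. Stays where it is.
- gluejar: Bystander: closed amber glue jar with a metal cap, 64 mm across, 85 mm high, standing at the far side; origin at the centre of its underside. Stays where it is.
Not all that is in view belongs to the job. What is meant by the carton is not green or purple, and is the smaller of those in its own colour.

How it is judged (in metres and radians):
On the way, in this order (a step that is already met when the one before it is completed fails the run):
1. the spout is pulled fully out (joint above 1.2 rad) (value of joint spout above 1.2 rad), for 0.2 s.
2. the carton is lifted and tipped (over 0.2 rad, off the bench), the spout still out (angle between carton's own z axis and vertical above 0.2 rad and height (world z) of carton above 0.04 m and value of joint spout above 0.8 rad), for 0.1 s.
3. all four knobs are in the bin (x of knob0 in the frame of bin between -0.085 and 0.085 m and y of knob0 in the frame of bin between -0.085 and 0.085 m and z of knob0 in the frame of bin between 0 and 0.065 m and x of knob1 in the frame of bin between -0.085 and 0.085 m and y of knob1 in the frame of bin between -0.085 and 0.085 m and z of knob1 in the frame of bin between 0 and 0.065 m and x of knob2 in the frame of bin between -0.085 and 0.085 m and y of knob2 in the frame of bin between -0.085 and 0.085 m and z of knob2 in the frame of bin between 0 and 0.065 m and x of knob3 in the frame of bin between -0.085 and 0.085 m and y of knob3 in the frame of bin between -0.085 and 0.085 m and z of knob3 in the frame of bin between 0 and 0.065 m), for 0.3 s.
At the end, for the whole second after the job is handed in: All four knobs lie inside the bin (centres within its walls, below its rim), under 0.08 m/s; the bin stands level on the bench; the carton stands still on its base on the bench (within 0.06 rad and 6 mm of height), not touching the bin. The spout may be at any angle (all of step 3 and linear speed of each of knob0, knob1, knob2, knob3 below 0.08 m/s and angle between each of carton, bin's own z axis and vertical below 0.06 rad and height (world z) of carton between -0.006 and 0.006 m and linear speed of carton below 0.02 m/s and height (world z) of bin below 0.006 m and contact force between carton and bin below 0.1 N).
It fails at once if a knob is spilled onto the bench (height (world z) of any of knob0, knob1, knob2, knob3 below 0.0205 m).
It fails at once if the first bristle bundle is moved by more than 30 mm (distance of bundle_a from where it was at the start of the episode above 0.03 m).
It fails at once if the second bristle bundle is moved by more than 30 mm (distance of bundle_b from where it was at the start of the episode above 0.03 m).
It fails at once if the glue jar is moved by more than 30 mm (distance of gluejar from where it was at the start of the episode above 0.03 m).
It also fails if it takes over 67 s, if anything falls off the work surface, if the arm or the gripper's body presses on something with over 40 N, if the wrist force passes 120 N, or if a joint passes its speed limit or range.

ROBOT

A 7-joint arm with a two-finger parallel gripper is mounted at the origin on the work surface. World frame = base frame: x ahead of the robot, y to its left, z up, the work surface at z = 0. Lengths are in mm, angles in rad, forces in N, time in s.
With the tool pointing down it reaches from about 400 to 875 mm from the base axis. Payload 4.4 kg.
Tool frame: the origin (TCP) lies at the very end of the fingers, on their centre line; the grasp point (between the pads) lies 19 mm behind it; z points along the fingers, x is the direction in which the jaws open and shut, and the axes are right-handed (so a half turn about z gives the same grasp; the last joint's range is limited). The gripper opens to 85 mm and grips with 20 to 120 N. Pads are 22 mm wide; open, the fingers measure 114 mm over their backs; the gripper's body (76 mm by 85 mm) begins 54 mm behind the grasp point. The pads swing forward as they close: fully open they stand 13 mm farther back than shut.
Start: joints at [1.218, 0.628, 0.038, 1.517, -0.027, 0.996, -0.02], TCP at [183.902, -623.456, 231.313] pointing down, gripper open.
Joint ranges: [-3.06, 3.06], [-0.37, 2.12], [-1.25, 1.32], [0.18, 2.47], [-1.1, 4.24], [0.23, 1.98], [-2.94, 2.94]. Speed limits (rad/s): [2.57, 2.57, 3.14, 3.14, 3.14, 3.14, 3.14].

INTERFACE

Orientations are given as [roll, pitch, yaw] about the fixed x, y, z axes, in that order (R = Rz(yaw) Ry(pitch) Rx(roll)).
In Python, from cell import telemetry, get_image, get_calibration, ctrl gives the robot as it stands. The module is installed in compiled form; this text tells all that it offers.
- The arm moves only by the tool arm_command, never from a script. Its arguments are lists of equal length, an entry for each row: "rot": the turn, a rotation vector about the world's x, y, z in degrees, a list of three; "slide": the shift along the world's x, y, z in mm, a list of three; "gripper": the finger opening in mm, from 0 to 85.4. A call has 1 to 5 rows; each row shifts and turns the pose as measured when the row begins; what a row does not reach is not made up. A row lasts 1/12 s, in which the tool goes at most 41.7 mm and 7.16 degrees, less where a joint would pass 70% of its speed; a pose out of reach is approached as far as the arm can. A call with a gripper value outside its range is refused whole. The fingers move at their own pace and stop on an object; the grip force is fixed at half the most. Time passes only in rows, so rows that do not move let the fingers close. It gives the time, the measured TCP pose, the force and the opening at its end, in the units of the state.
- telemetry.read_state(): the state, without advancing time (a new reading comes with each control period).
- get_image(name): name is "scene" or "top"; returns (picture, depth): 384x512x3 uint8, red, green, blue; 384x512 float32, mm along the optical axis (not along the pixel's ray), 0 where there is no reading.
- get_calibration(name): a dict with "fx", "fy", "cx", "cy" (pixels), "xyz" and "attitude" of the camera in the world. Camera axes: x right, y up, looking along -z (the intrinsics and any distortion apply to the point x, -y, -z); pixel columns grow to the right and rows downward; lengths in mm; the calibration is good to about 2 mm. A picture is of the moment at which its call begins. get_calibration takes no time and is no camera call.
- ctrl.finish_job(): hands the job in, once; it reports no verdict.
The state is a dict: "clock": time; "qpos": joint angles; "qd": joint speeds; "tau": joint torques, N m; "eef_pos": TCP position; "tool_rot": TCP orientation; "force": force on the tool from outside, world axes, zero at the start; "torque": the same for the moment, N m; "width": finger opening in mm.
Only numpy, scipy, OpenCV 4.12 (cv2) and the standard library are available. Lean on these libraries where they do the work, as an engineer would, in place of code of your own. Each camera call takes 0.05 s, during which the arm holds its last target.

## Working session

There is one attempt and no reset: what is moved stays moved. The work goes in short steps, Python scripts to look and compute and a tool call to move; the robot and the scene stay as the last step left them, time stands still between calls to the robot, and variables do not carry over. Pictures are saved under pics/ and viewed, and the job is handed in when it is done.

Besides the shell and the picture viewer there is one more tool, called after "Request:" as name(argument=value, ...) on one line, values as JSON. arm_command: Moves the arm, as the interface text tells. Its arguments: {"type":"object","properties":{"rot":{"type":"array"},"slide":{"type":"array"},"gripper":{"type":"array"}},"required":["rot","slide","gripper"]}

```bash
mkdir -p pics; cat > h.py <<'E'
from cell import telemetry, get_image, get_calibration, ctrl
import numpy as np, cv2
from scipy.spatial.transform import Rotation as R
def grab(n,tag):
    im,d=get_image(n); np.savez(f'{tag}.npz',im=im,d=d); cv2.imwrite(f'pics/{tag}.png',im[...,::-1]); return im,d
def world(n,d):
    c=get_calibration(n); v,u=np.mgrid[0:384,0:512]
    P=np.stack([(u-c['cx'])/c['fx']*d,-(v-c['cy'])/c['fy']*d,-d],-1)
    A=R.from_euler('xyz',c['attitude']).as_matrix()
    return P@A.T+np.array(c['xyz'])
E
python3 - <<'E'
from h import *
print(telemetry.read_state())
for n in('scene','top'):
    print(get_calibration(n)); im,d=grab(n,n+'0')
    W=world(n,d); np.save(n+'0W.npy',W)
    print(np.round(W[::64,::64],0).tolist())
E
```

```text
{'clock': 0.0, 'qpos': array([ 1.21820555,  0.62931798,  0.03843814,  1.51838854, -0.02699632,
        0.99631782, -0.0199793 ]), 'qd': array([-1.40778470e-04,  6.12038783e-04, -1.33888248e-04, -1.78980988e-04,
       -1.35995133e-05,  2.50215568e-03,  1.43313048e-03]), 'tau': array([ 3.74409547e-04, -5.63401794e+01,  1.22629378e+00, -1.93443149e+01,
        1.10343058e-02,  1.05555952e-02, -1.96609670e-05]), 'eef_pos': array([ 183.71623928, -622.82889776,  230.40070635]), 'tool_rot': array([ 3.14156745e+00,  1.91364972e-03, -1.28398025e+00]), 'force': array([0.12965093, 0.29742446, 0.23912376]), 'torque': array([ 0.03144009, -0.00873881,  0.01908454]), 'width': 85.47220743616114}
{'fx': 465.16437328269524, 'fy': 465.16437328269524, 'cx': 266.0335329045457, 'cy': 187.387149125285, 'xyz': array([1144.80201305,  693.75899664, 1062.32784226]), 'attitude': array([ 0.72781173, -0.00987186,  2.38801885])}
[[[659.0, -1454.0, 110.0], [399.0, -1447.0, 27.0], [143.0, -1329.0, -15.0], [-381.0, -1560.0, -273.0], [-387.0, -997.0, -68.0], [-589.0, -746.0, -43.0], [30.0, 1.0, 437.0], [-2321.0, -889
[... 1556 characters left out ...]
.0, 919.0, -0.0], [730.0, 714.0, 1.0], [725.0, 510.0, -4.0], [707.0, 297.0, 56.0], [713.0, 100.0, 4.0], [706.0, -104.0, 10.0], [702.0, -309.0, 3.0], [698.0, -516.0, -3.0]], [[529.0, 908.0, 11.0], [525.0, 714.0, -5.0], [519.0, 510.0, -1.0], [513.0, 307.0, 2.0], [508.0, 105.0, 1.0], [503.0, -98.0, 0.0], [497.0, -297.0, 10.0], [492.0, -502.0, 1.0]], [[332.0, 872.0, 71.0], [323.0, 711.0, -4.0], [318.0, 510.0, -2.0], [313.0, 309.0, 3.0], [308.0, 110.0, 8.0], [302.0, -90.0, -0.0], [297.0, -289.0, 4.0], [292.0, -489.0, 2.0]], [[133.0, 905.0, 0.0], [127.0, 709.0, -3.0], [122.0, 510.0, -0.0], [118.0, 312.0, 3.0], [112.0, 115.0, -1.0], [106.0, -83.0, -5.0], [101.0, -280.0, -1.0], [96.0, -477.0, 2.0]]]
```

View pics/scene0.png

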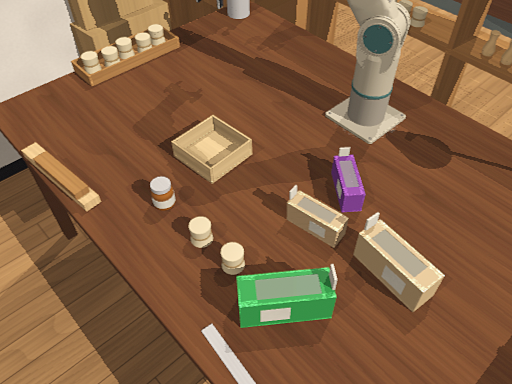

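View pics/top0.png

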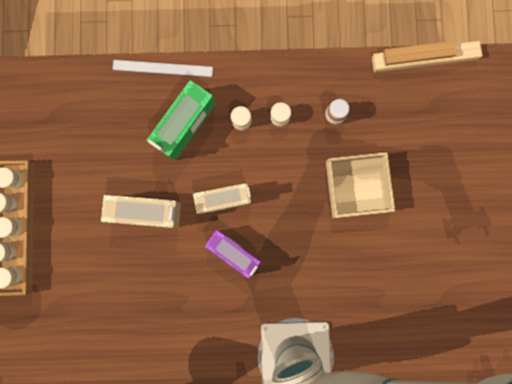

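Four cartons could be taken for the target:

| Carton | Scene pixel | Top pixel |
|---|---|---|
| Green | (286,297) | (181,120) |
| Purple | (349,183) | (233,254) |
| Large beige | (398,262) | (140,211) |
| Small beige | (317,215) | (222,198) |

I choose the small beige one. The bin is at top (360,185). Next I check a close crop and measure.

```bash
python3 - <<'E'
from h import *
im=np.load('scene0.npz')['im']; t=np.load('top0.npz')['im']
a=cv2.resize(im[170:260,270:360],(400,400),interpolation=3);b=cv2.resize(t[165:235,180:265],(400,400*70//85),interpolation=3)
b=np.vstack([b,np.zeros((400-b.shape[0],400,3),np.uint8)])
cv2.imwrite('pics/crop0.png',np.hstack([a,b])[...,::-1])
W=np.load('top0W.npy')
def rect(sl,zlo,zhi,name):
    w=W[sl].reshape(-1,3); m=(w[:,2]>zlo)&(w[:,2]<zhi); p=w[m]
    r=cv2.minAreaRect(p[:,:2].astype(np.float32)); print(name,m.sum(),np.median(p,0).round(1),r, cv2.boxPoints(r).round(0).tolist())
rect(np.s_[175:222,185:258],60,88,'small top')
rect(np.s_[175:222,185:258],90,125,'small tab')
rect(np.s_[185:235,92:188],60,200,'large')
rect(np.s_[145:222,320:400],50,80,'bin rim')
rect(np.s_[228:280,200:265],50,150,'purple')
rect(np.s_[78:162,140:220],60,200,'green')
for s,n in((np.s_[100:132,228:253],'a'),(np.s_[100:127,268:293],'b'),(np.s_[97:125,325:352],'jar')): rect(s,45,100,n)
W=np.load('scene0W.npy')
rect(np.s_[180:250,280:350],60,88,'S small top')
rect(np.s_[180:250,280:350],88,125,'S small tab')
rect(np.s_[110:185,165:260],55,80,'S bin')
E
```

```text
small top 1050 [488.4 209.8  74.6] ((488.8876037597656, 208.71299743652344), (58.71976089477539, 164.1326446533203), 9.724571228027344) [[446.0, 285.0], [474.0, 123.0], [532.0, 133.0], [504.0, 295.0]]
small tab 16 [502.3 127.3 106. ] ((502.718994140625, 128.36656188964844), (28.914674758911133, 4.2417497634887695), 10.031806945800781) [[488.0, 128.0], [489.0, 124.0], [517.0, 129.0], [517.0, 133.0]]
large 1916 [454.8 451.   98.2] ((455.3627624511719, 454.31610107421875), (214.59617614746094, 77.1763687133789), 83.96521759033203) [[406.0, 352.0], [482.0, 344.0], [505.0, 557.0], [428.0, 565.0]]
bin rim 665 [ 525.9 -221.2   64.2] ((519.0018310546875, -214.41900634765625), (179.99160766601562, 182.607421875), 4.5688982009887695) [[422.0, -131.0], [437.0, -313.0], [616.0, -298.0], [601.0, -116.0]]
purple 1087 [321.3 180.   74.4] ((321.39361572265625, 181.10504150390625), (160.60081481933594, 59.40022659301758), 51.8317985534668) [[248.0, 136.0], [295.0, 100.0], [394.0, 226.0], [348.0, 263.0]]
green 2227 [727.  325.8 102.8] ((730.2448120117188, 328.6495666503906), (83.49701690673828, 223.52
[... 586 characters left out ...]
, 7.471349239349365) [[717.0, -125.0], [724.0, -184.0], [784.0, -176.0], [776.0, -118.0]]
S small top 1355 [488.8 216.2  73.2] ((429.80755615234375, 204.3081817626953), (184.2469024658203, 165.9991912841797), 9.135459899902344) [[326.0, 272.0], [352.0, 108.0], [534.0, 137.0], [508.0, 301.0]]
S small tab 41 [505.1 133.9 101.5] ((502.5766906738281, 132.91627502441406), (30.12310028076172, 6.208697319030762), 11.486370086669922) [[487.0, 133.0], [488.0, 127.0], [518.0, 133.0], [517.0, 139.0]]
S bin 600 [ 521.5 -202.8   62.3] ((581.6122436523438, -204.83970642089844), (308.63543701171875, 186.46485900878906), 4.385014057159424) [[421.0, -124.0], [435.0, -310.0], [743.0, -286.0], [728.0, -100.0]]
```

View pics/crop0.png

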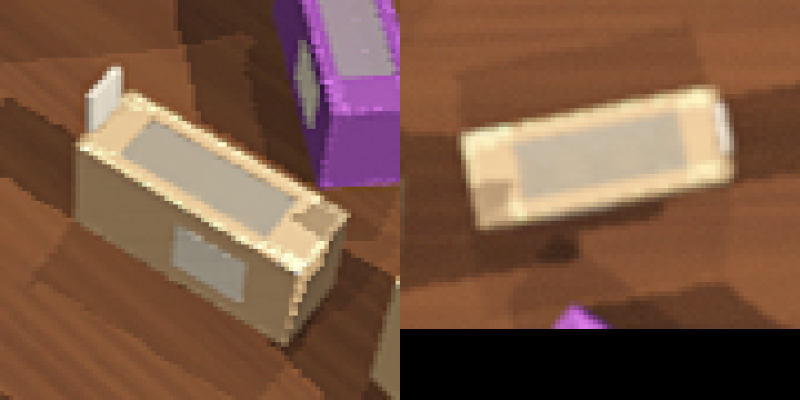

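The crop confirms the small beige carton. It measures about 164x59x75 mm, and its white tab stands at the right (-y) end, at scene (294,193) / top (249,194). Its centre is about (489,209), with the spout pointing along (0.17,-0.986). The bin centre is about (519,-214), with the rim at 64 mm. I now move towards the pour region and test the tilt there before touching anything.

Request:
arm_command(rot=[[0,0,5],[0,0,5],[0,0,5],[0,0,5],[0,0,5]], slide=[[18,36,0],[18,36,0],[18,36,0],[18,36,0],[18,36,0]], gripper=[0,0,0,0,0])

```text
clock: 0.52
eef_pos: [266.8, -444.3, 227.1]
tool_rot: [3.134, 0.0, -0.846]
force: [0.8, 0.1, 0.2]
width: 25.4
```

Request:
arm_command(rot=[[0,0,5],[0,0,5],[0,0,5],[0,0,5],[0,0,5]], slide=[[18,36,0],[18,36,0],[18,36,0],[18,36,0],[18,36,0]], gripper=[0,0,0,0,0])

```text
clock: 0.93
eef_pos: [357.0, -256.4, 226.5]
tool_rot: [3.134, 0.002, -0.389]
force: [1.5, 0.6, 0.1]
width: -0.0
```

Request:
arm_command(rot=[[0,0,5],[0,0,5],[0,0,5],[0,0,5],[0,0,5]], slide=[[18,36,0],[18,36,0],[18,36,0],[18,36,0],[18,36,0]], gripper=[0,0,0,0,0])

```text
clock: 1.35
eef_pos: [447.4, -68.7, 226.6]
tool_rot: [3.133, 0.002, 0.068]
force: [0.7, -0.9, 0.1]
width: -0.1
```

Request:
arm_command(rot=[[0,0,5.5],[6.9,1.2,0],[6.9,1.2,0],[6.9,1.2,0],[6.9,1.2,0]], slide=[[18,34,0],[8,10,0],[5,5,0],[0,0,0],[0,0,0]], gripper=[0,0,0,0,0])

```text
clock: 1.77
eef_pos: [484.5, 18.8, 232.4]
tool_rot: [-2.655, -0.032, 0.23]
force: [-0.2, -0.2, -1.2]
width: 0.1
```

Request:
arm_command(rot=[[6.9,1.2,0],[6.9,1.2,0],[0,0,0]], slide=[[0,0,0],[0,0,0],[0,0,0]], gripper=[0,0,0])

```text
clock: 2.02
eef_pos: [486.5, 14.5, 229.8]
tool_rot: [-2.399, -0.046, 0.211]
force: [-0.3, -2.1, -0.8]
width: -0.4
```

```bash
python3 -c "
from h import *
s=telemetry.read_state();print(s['qpos'].round(2),R.from_euler('xyz',s['tool_rot']).as_matrix().round(3))"
```

```text
[ 0.82  0.75 -0.77  1.82 -0.25  0.99  0.53] [[ 0.977  0.185 -0.108]
 [ 0.209 -0.714  0.668]
 [ 0.046 -0.675 -0.736]]
```

The 42° tilt is reachable with joint margin. I now undo it and go to the tab.

Request:
arm_command(rot=[[-6.9,-1.2,0],[-6.9,-1.2,0],[-6.9,-1.2,0],[-6.9,-1.2,0],[-6.9,-1.2,0]], slide=[[0,25,-5],[0,25,-5],[0,25,-5],[0,25,-5],[0,25,-5]], gripper=[0,0,0,0,0])

```text
clock: 2.43
eef_pos: [490.6, 114.9, 200.7]
tool_rot: [-2.966, -0.029, 0.194]
force: [0.5, -0.5, -0.3]
width: 0.2
```

Request:
arm_command(rot=[[-6.9,-1.2,0],[0,0,0],[0,0,0]], slide=[[3,15,0],[0,0,0],[0,0,0]], gripper=[0,0,0])

```text
clock: 2.68
eef_pos: [488.3, 146.8, 206.0]
tool_rot: [-3.064, -0.038, 0.231]
force: [0.0, -1.0, 0.8]
width: 0.0
```

```bash
python3 -c "
from h import *
s=telemetry.read_state();print(s['eef_pos'],s['qpos'].round(2));M=R.from_euler('xyz',s['tool_rot']);
y=np.radians(9.7)
T=R.from_euler('xyz',[np.pi,0,y]); print(np.degrees((T*M.inv()).as_rotvec()))"
```

```text
[488.31075727 146.75097121 205.96944042] [-0.03  0.47 -0.38  1.96  0.15  0.7  -0.24]
[-4.78252991  1.22756344 -3.63467554]
```

Request:
arm_command(rot=[[-4.8,1.2,-3.6],[0,0,0],[0,0,0],[0,0,0]], slide=[[10,10,0],[0,0,-30],[0,0,-30],[0,0,0]], gripper=[0,0,0,0])

```text
clock: 3.02
eef_pos: [498.9, 161.5, 150.5]
tool_rot: [-3.141, -0.012, 0.174]
force: [-0.7, -0.3, 0.4]
width: 0.3
```

```bash
cat > st.py <<'E'
from h import *
s=telemetry.read_state();print(s['clock'],s['eef_pos'].round(1),s['qpos'].round(2),s['force'].round(1));M=R.from_euler('xyz',s['tool_rot'])
T=R.from_euler('xyz',[np.pi,0,np.radians(9.7)]); print('rot to level',np.degrees((T*M.inv()).as_rotvec()).round(1))
C=np.array([489,209]); e=np.array([.1685,-.9857]); n=np.array([.9857,.1685]); p=s['eef_pos'][:2]-C
print('along spout',(p@e).round(1),'lateral',(p@n).round(1))
E
python3 st.py
```

```text
3.0167 [498.9 161.5 150.5] [-0.18  0.57 -0.27  1.95  0.25  0.64 -0.44] [-0.7 -0.3  0.4]
rot to level [-0.1  0.7 -0.2]
along spout 48.5 lateral 1.8
```

Request:
arm_command(rot=[[0,0.7,0],[0,0,0],[0,0,0],[0,0,0]], slide=[[-1,-3,-28],[0,0,-28],[1,-7,-1],[2,-8,0]], gripper=[0,0,0,0])

```text
clock: 3.35
eef_pos: [502.7, 140.7, 97.0]
tool_rot: [-3.135, -0.005, 0.169]
force: [-0.3, -0.2, -0.0]
width: -0.1
```

```bash
python3 st.py; python3 -c "
from h import *
im,d=grab('scene','s1'); cv2.imwrite('pics/s1c.png',cv2.resize(im[120:270,240:400],(640,600),interpolation=3)[...,::-1])"
```

```text
3.35 [502.7 140.7  97. ] [-0.16  0.66 -0.24  1.99  0.29  0.52 -0.43] [-0.3 -0.2 -0. ]
rot to level [-0.4  0.2  0. ]
along spout 69.6 lateral 2.0
```

View pics/s1c.png

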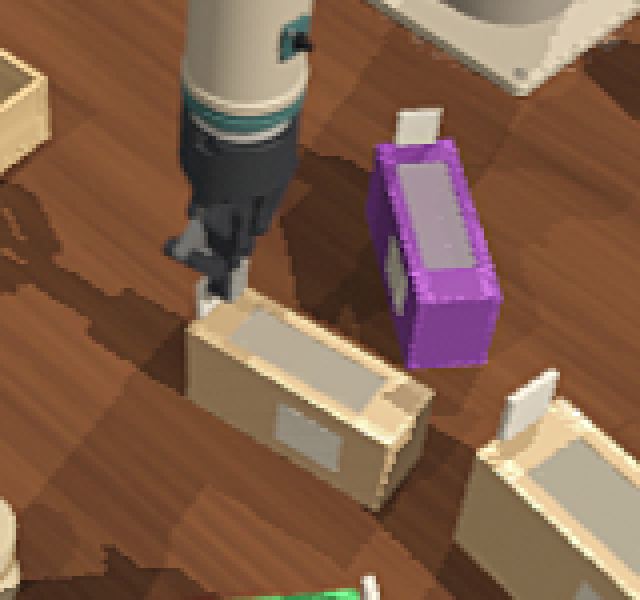

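The crop shows the fingers just behind the white tab (tab at crop (207,295)). I push outward along the arc.

Request:
arm_command(rot=[[0,0,0],[0,0,0],[0,0,0],[0,0,0],[0,0,0]], slide=[[2,-13,-3],[2,-14,-5],[2,-13,-7],[2,-12,-8],[2,-10,-9]], gripper=[0,0,0,0,0])

```text
clock: 3.82
eef_pos: [520.4, 71.5, 75.7]
tool_rot: [-3.133, -0.023, 0.159]
force: [-0.1, 0.9, 0.3]
width: -0.3
```

```bash
python3 st.py
```

```text
3.8167 [520.4  71.5  75.7] [-0.03  0.69 -0.23  2.01  0.32  0.45 -0.34] [-0.1  0.9  0.3]
rot to level [-0.7  1.2  0.6]
along spout 140.8 lateral 7.8
```

Request:
arm_command(rot=[[0,0,0],[0,0,0],[0,0,0],[0,0,0]], slide=[[-4,4,-14],[-2,0,-12],[0,0,-10],[0,0,0]], gripper=[0,0,0,0])

```text
clock: 4.15
eef_pos: [518.4, 67.1, 40.5]
tool_rot: [-3.136, -0.029, 0.148]
force: [0.2, -0.0, 0.3]
width: 0.1
```

```bash
python3 st.py;  python3 -c "
from h import *
im,d=grab('scene','s2'); cv2.imwrite('pics/s2c.png',cv2.resize(im[120:270,240:400],(640,600),interpolation=3)[...,::-1])"
```

```text
4.15 [518.4  67.1  40.5] [-0.06  0.75 -0.18  2.04  0.35  0.36 -0.37] [ 0.2 -0.   0.3]
rot to level [-0.6  1.6  1.2]
along spout 144.8 lateral 5.1
```

View pics/s2c.png

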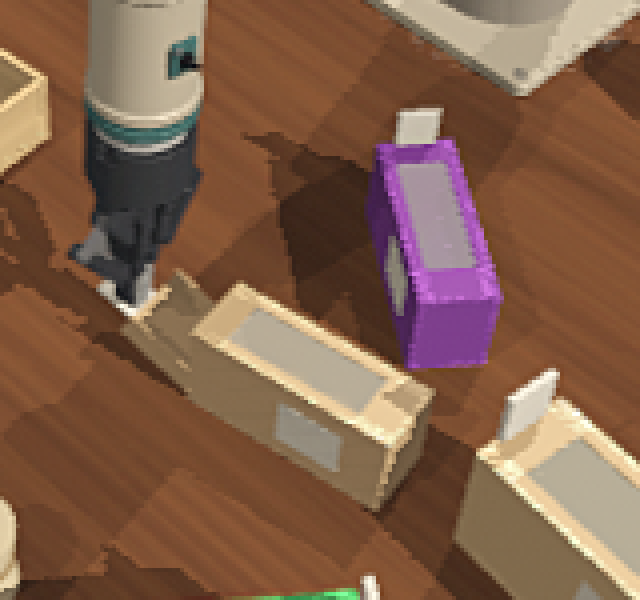

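The spout is well out, with the finger resting on the tab at crop (135,300). I press on down to the stop.

Request:
arm_command(rot=[[-0.5,1.5,0],[0,0,0],[0,0,0],[0,0,0]], slide=[[-1,-3,-8],[0,-3,-7],[0,0,-4],[0,0,0]], gripper=[0,0,0,0])

```text
clock: 4.53
eef_pos: [519.8, 61.2, 23.2]
tool_rot: [-3.141, -0.007, 0.148]
force: [0.2, 0.1, 0.3]
width: -0.1
```

```bash
python3 st.py
```

```text
4.5333 [519.8  61.2  23.2] [-0.05  0.78 -0.18  2.02  0.36  0.36 -0.37] [0.2 0.1 0.3]
rot to level [-0.1  0.4  1.2]
along spout 150.9 lateral 5.5
```

Request:
arm_command(rot=[[0,0,0],[0,0,0],[0,0,0]], slide=[[0,0,-4],[0,0,-3],[0,0,0]], gripper=[0,0,0])

```text
clock: 4.78
eef_pos: [520.4, 60.1, 16.8]
tool_rot: [3.141, -0.009, 0.147]
force: [0.1, 0.3, 3.0]
width: 0.1
```

```bash
python3 st.py
```

```text
4.7833 [520.4  60.1  16.8] [-0.06  0.8  -0.17  2.02  0.36  0.34 -0.37] [0.1 0.3 3. ]
rot to level [-0.   0.5  1.2]
along spout 152.0 lateral 5.8
```

Force has risen to 3 N, so the spout is at its stop. I go up and measure again.

Request:
arm_command(rot=[[0,0,0],[0,0,0],[0,0,0],[0,0,0],[0,0,0]], slide=[[0,0,30],[0,0,40],[0,-35,15],[0,-40,0],[0,-35,0]], gripper=[0,0,40,85,85])

```text
clock: 5.2
eef_pos: [520.0, -39.2, 104.7]
tool_rot: [-3.135, -0.011, 0.17]
force: [0.3, -0.3, -0.1]
width: 35.9
```

Request:
arm_command(rot=[[0,0,0],[0,0,0],[0,0,0]], slide=[[0,-30,20],[0,0,20],[0,0,0]], gripper=[85,85,85])

```text
clock: 5.45
eef_pos: [518.4, -79.7, 145.8]
tool_rot: [-3.139, -0.009, 0.159]
force: [0.7, 1.4, 0.9]
width: 72.2
```

```bash
python3 st.py;  python3 -c "
from h import *
im,d=grab('scene','s3'); t,dt=grab('top','t3')
a=cv2.resize(im[150:270,260:380],(400,400),interpolation=3);b=cv2.resize(t[150:250,180:330],(400,267),interpolation=3)
b=np.vstack([b,np.zeros((133,400,3),np.uint8)])
cv2.imwrite('pics/c3.png',np.hstack([a,b])[...,::-1])
W=world('top',dt)
w=W[170:225,180:300].reshape(-1,3)
m=(w[:,2]>66)&(w[:,2]<84)&(w[:,1]>110)&(w[:,1]<310); r=cv2.minAreaRect(w[m][:,:2].astype(np.float32)); print(m.sum(),r,cv2.boxPoints(r).round(0).tolist())
p=w[m][:,:2]
print('pctl', np.percentile(p@np.array([.1685,-.9857]),[.5,50,99.5]).round(1), np.percentile(p@np.array([.9857,.1685]),[.5,50,99.5]).round(1))
m=(w[:,2]>10)&(w[:,2]<60)&(w[:,1]>20)&(w[:,1]<140)
q=w[m]; s=((q[:,:2]-[489,209])@np.array([.1685,-.9857]))
for a in range(80,190,10):
  k=(s>a)&(s<a+10); print(a,k.sum(), np.percentile(q[k,2],[5,50,95]).round(0) if k.sum()>3 else '')
"
```

```text
5.45 [518.4 -79.7 145.8] [ 0.33  0.59 -0.34  1.95  0.3   0.64 -0.04] [0.7 1.4 0.9]
rot to level [-0.3  0.5  0.6]
along spout 289.5 lateral -19.7
1029 ((488.78826904296875, 210.63778686523438), (58.45942306518555, 159.6700439453125), 9.369063377380371) [[447.0, 285.0], [473.0, 127.0], [531.0, 137.0], [505.0, 294.0]]
pctl [-204.7 -126.1  -46.1] [488.2 517.4 546. ]
80 42 [10. 15. 34.]
90 37 [10. 13. 35.]
100 46 [10. 13. 35.]
110 58 [12. 16. 38.]
120 60 [12. 16. 38.]
130 60 [14. 19. 38.]
140 41 [15. 19. 24.]
150 31 [16. 22. 27.]
160 32 [19. 24. 29.]
170 19 [15. 26. 29.]
180 0
```

View pics/c3.png

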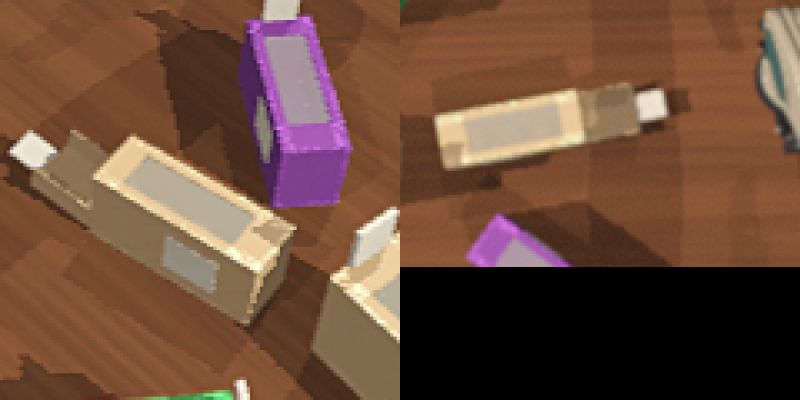

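Scene crop: the spout lies fully out, with the tab at crop (33,150), and rises from about z=13 to z=26 along its length. The carton has barely moved: centre (489,210.6), yaw 9.4°. I now go over it with the gripper open.

Request:
arm_command(rot=[[0,0.5,0],[0,0,0],[0,0,0],[0,0,0],[0,0,0]], slide=[[-4,39,3],[-4,39,3],[-4,39,3],[-4,39,0],[-4,39,0]], gripper=[85,85,85,85,85])

```text
clock: 5.97
eef_pos: [492.5, 114.4, 147.6]
tool_rot: [-3.141, 0.011, 0.145]
force: [-0.4, -0.1, -0.8]
width: 85.0
```

Request:
arm_command(rot=[[0,0,0],[0,0,0],[0,0,0],[0,0,0]], slide=[[-4,39,0],[-2,25,0],[0,0,0],[0,0,0]], gripper=[85,85,85,85])

```text
clock: 6.3
eef_pos: [478.1, 198.4, 144.0]
tool_rot: [-3.132, 0.016, 0.171]
force: [0.4, -1.1, -0.5]
width: 84.4
```

```bash
sed -i 's/\[489,209\]/[488.8,210.6]/; s/(9.7)/(9.4)/' st.py; python3 st.py
```

```text
6.3 [478.1 198.4 144. ] [-0.23  0.59 -0.31  1.95  0.26  0.65 -0.53] [ 0.4 -1.1 -0.5]
rot to level [-0.4 -1.  -0.4]
along spout 10.2 lateral -12.6
```

Request:
arm_command(rot=[[-0.4,-1,-0.4],[0,0,0],[0,0,0]], slide=[[10.5,12,0],[0,0,-25],[0,0,0]], gripper=[85,85,85])

```text
clock: 6.55
eef_pos: [486.5, 211.0, 116.5]
tool_rot: [3.139, 0.003, 0.168]
force: [-1.2, -1.1, -0.3]
width: 84.9
```

```bash
python3 st.py
```

```text
6.55 [486.5 211.  116.5] [-0.28  0.64 -0.28  1.95  0.3   0.6  -0.58] [-1.2 -1.1 -0.3]
rot to level [ 0.2 -0.2 -0.2]
along spout -0.8 lateral -2.3
```

Request:
arm_command(rot=[[0,0,0],[0,0,0],[0,0,0],[0,0,0],[0,0,0]], slide=[[2,0,-25],[0,0,-25],[0,0,-22],[0,0,-12],[0,0,0]], gripper=[85,85,85,85,85])

```text
clock: 6.97
eef_pos: [488.6, 206.3, 30.3]
tool_rot: [3.136, 0.005, 0.164]
force: [-0.4, -0.2, 0.1]
width: 84.9
```

```bash
python3 st.py
```

```text
6.9667 [488.6 206.3  30.3] [-0.32  0.78 -0.2   1.99  0.36  0.41 -0.64] [-0.4 -0.2  0.1]
rot to level [ 0.3 -0.2  0. ]
along spout 4.2 lateral -0.9
```

Request:
arm_command(rot=[[0,0,0],[0,0,0],[0,0,0],[0,0,0],[0,0,0]], slide=[[0,0,0],[0,0,0],[0,0,0],[0,0,0],[0,0,0]], gripper=[70,50,50,50,50])

```text
clock: 7.38
eef_pos: [489.8, 204.0, 33.2]
tool_rot: [3.136, 0.003, 0.161]
force: [-0.6, 0.3, -3.2]
width: 57.2
```

Request:
arm_command(rot=[[0,0,0],[0,0,0],[0,0,0],[0,0,0],[0,0,0]], slide=[[0,0,8],[0,0,10],[0,0,12],[0,0,12],[0,0,0]], gripper=[50,50,50,50,50])

```text
clock: 7.8
eef_pos: [488.9, 203.4, 79.8]
tool_rot: [3.135, 0.004, 0.161]
force: [-0.5, -0.5, -3.4]
width: 57.9
```

```bash
python3 st.py;  python3 -c "
from h import *
im,d=grab('scene','s4'); cv2.imwrite('pics/s4c.png',cv2.resize(im[120:270,240:400],(640,600),interpolation=3)[...,::-1])"
```

```text
7.8 [488.9 203.4  79.8] [-0.29  0.7  -0.25  1.97  0.33  0.52 -0.61] [-0.5 -0.5 -3.4]
rot to level [ 0.4 -0.2  0.2]
along spout 7.1 lateral -1.1
```

View pics/s4c.png

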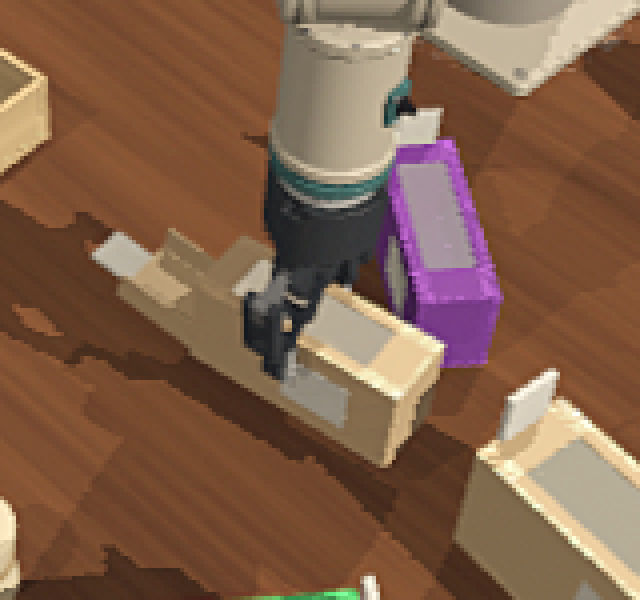

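The carton is lifted cleanly: the spout is still out and the lifted weight of 3.4 N fits. I carry it level and gently to the bin.

Request:
arm_command(rot=[[0.4,-0.2,0],[0,0,0],[0,0,0],[0,0,0],[0,0,0]], slide=[[0,-4,12],[0,-8,12],[0,-12,12],[0,-15,8],[0,-18,4]], gripper=[50,50,50,50,50])

```text
clock: 8.27
eef_pos: [486.2, 147.9, 128.7]
tool_rot: [-3.14, 0.003, 0.169]
force: [0.2, -0.5, -3.2]
width: 57.6
```

Request:
arm_command(rot=[[0,0,0],[0,0,0],[0,0,0],[0,0,0],[0,0,0]], slide=[[0,-18,0],[0,-18,0],[0,-18,0],[0,-18,0],[0,-18,0]], gripper=[50,50,50,50,50])

```text
clock: 8.68
eef_pos: [485.1, 51.4, 131.2]
tool_rot: [-3.142, 0.002, 0.169]
force: [-0.8, -0.6, -3.1]
width: 57.4
```

```bash
python3 st.py
```

```text
8.6833 [485.1  51.4 131.2] [ 0.06  0.57 -0.32  2.05  0.32  0.57 -0.32] [-0.8 -0.6 -3.1]
rot to level [ 0.  -0.1 -0.3]
along spout 156.3 lateral -30.5
```

Request:
arm_command(rot=[[0,0,0],[0,0,0],[0,0,0],[0,0,0],[0,0,0]], slide=[[0,-16,0],[0,-14,0],[0,-12,0],[0,-8,0],[0,-5,0]], gripper=[50,50,50,50,50])

```text
clock: 9.1
eef_pos: [482.1, -13.8, 131.6]
tool_rot: [3.138, 0.007, 0.161]
force: [0.4, -1.0, -3.9]
width: 57.8
```

Request:
arm_command(rot=[[0,0,0],[0,0,0],[0,0,0]], slide=[[0,-3,0],[0,0,0],[0,0,0]], gripper=[50,50,50])

```text
clock: 9.35
eef_pos: [481.7, -18.0, 131.7]
tool_rot: [3.137, 0.008, 0.16]
force: [-0.5, 0.1, -4.4]
width: 57.9
```

```bash
python3 st.py; python3 -c "
from h import *
im,d=grab('scene','s5'); cv2.imwrite('pics/s5c.png',cv2.resize(im[80:230,160:360],(800,600),interpolation=3)[...,::-1])"
```

```text
9.35 [481.7 -18.  131.7] [ 0.2   0.57 -0.32  2.06  0.33  0.57 -0.2 ] [-0.5  0.1 -4.4]
rot to level [ 0.3 -0.4  0.3]
along spout 224.2 lateral -45.5
```

View pics/s5c.png

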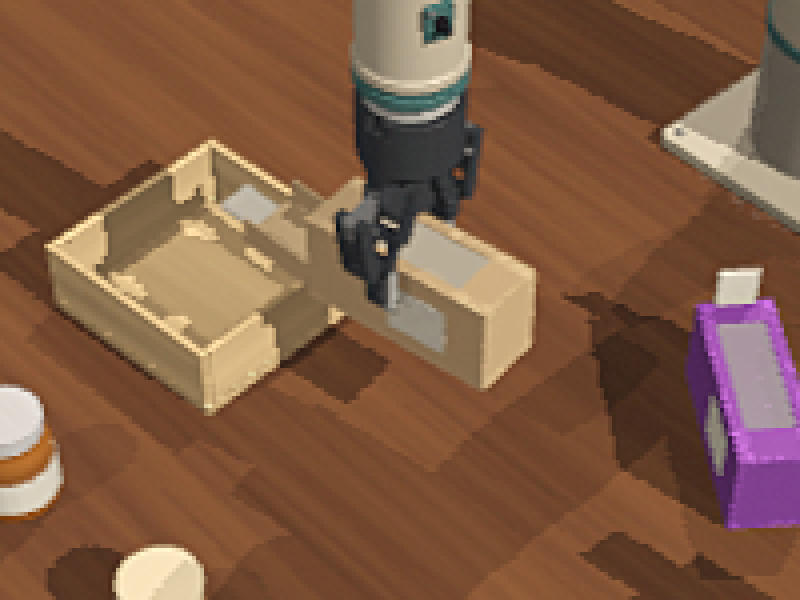

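```bash
python3 - <<'E'
from h import *
z=np.load('s5.npz'); W=world('scene',z['d'])
# crop (250,205)-> px
u,v=160+250/4,80+205/4
print(W[int(v)-2:int(v)+3,int(u)-3:int(u)+4].reshape(-1,3).round(0)[::4].tolist())
w=W[105:160,200:260].reshape(-1,3); m=(w[:,2]>95)&(w[:,2]<140)&(w[:,1]<-110); p=w[m]
print(p.min(0),p.max(0),np.median(p,0), m.sum())
E
```

```text
[[509.0, -179.0, 124.0], [498.0, -173.0, 122.0], [508.0, -175.0, 123.0], [498.0, -169.0, 120.0], [508.0, -171.0, 121.0], [499.0, -163.0, 121.0], [508.0, -166.0, 121.0], [520.0, -165.0, 124.0], [506.0, -164.0, 117.0]]
[ 468.81470603 -186.78525173  108.67529147] [ 530.72336889 -110.45505388  139.38710752] [ 500.60679176 -141.94683881  120.36314112] 278
```

Depth puts the spout tip at about (507,-184,124), which agrees with my carton model. The tip is over the bin. I begin tipping, slowly.

Request:
arm_command(rot=[[2.4,0,0.2],[2,0.3,0],[2,0.3,0],[2,0.3,0],[0,0,0]], slide=[[2,0,0],[2,0,0],[2,0,2],[1,0,2],[0,0,0]], gripper=[50,50,50,50,50])

```text
clock: 9.82
eef_pos: [489.4, -11.4, 136.4]
tool_rot: [-2.99, -0.003, 0.176]
force: [0.5, -0.9, -4.8]
width: 57.0
```

```bash
cat > tp.py <<'E'
from h import *
s=telemetry.read_state();p=s['eef_pos'];M=R.from_euler('xyz',s['tool_rot']).as_matrix()
# tool x ~ n ; spout dir in tool frame: tool y = -? 
T0=R.from_euler('xyz',[np.pi,0,np.radians(9.4)]).as_matrix()
e=np.array([.165,-.986,0]); loc=T0.T@(171*e+np.array([0,0,-10]))
tip=p+M@loc; d=M@(T0.T@e)
print(s['clock'],'tcp',p.round(1),'tip',tip.round(1),'tilt deg',np.degrees(np.arcsin(-d[2])).round(1),'roll deg',np.degrees(np.arcsin(M[2,0])).round(1),'q',s['qpos'].round(2),s['force'].round(1),s['width'].round(1))
E
python3 tp.py
```

```text
Traceback (most recent call last):
  File "tp.py", line 7, in <module>
    print(s['clock'],'tcp',p.round(1),'tip',tip.round(1),'tilt deg',np.degrees(np.arcsin(-d[2])).round(1),'roll deg',np.degrees(np.arcsin(M[2,0])).round(1),'q',s['qpos'].round(2),s['force'].round(1),s['width'].round(1))
                                                                                                                                                                                                       ^^^^^^^^^^^^^^^^
AttributeError: 'float' object has no attribute 'round'
```

Request:
arm_command(rot=[[1.5,0.2,0],[1.5,0.2,0],[1.5,0.2,0],[0,0,0]], slide=[[0,-3,0],[0,-3,0],[0,-3,0],[0,0,0]], gripper=[50,50,50,50])

```text
clock: 10.15
eef_pos: [489.5, -17.4, 136.4]
tool_rot: [-2.911, -0.008, 0.181]
force: [-0.1, -0.3, -4.2]
width: 57.4
```

```bash
sed -i "s/s\['width'\].round(1)/round(s['width'],1)/" tp.py; python3 tp.py
```

```text
10.15 tcp [489.5 -17.4 136.4] tip [ 519.8 -178.7   87.5] tilt deg 13.2 roll deg 0.5 q [ 0.51  0.64 -0.56  1.99  0.16  0.64  0.09] [-0.1 -0.3 -4.2] 57.4
```

Request:
arm_command(rot=[[0.7,0.1,0],[0.7,0.1,0],[0.7,0.1,0],[0.7,0.1,0],[0.7,0.1,0]], slide=[[0,-0.6,2],[0,-0.6,2],[0,-0.6,2],[0,-0.6,2],[0,-0.6,2]], gripper=[50,50,50,50,50])

```text
clock: 10.57
eef_pos: [489.0, -16.6, 147.5]
tool_rot: [-2.847, -0.01, 0.188]
force: [0.4, -0.7, -3.3]
width: 57.1
```

```bash
python3 tp.py; python3 -c "
from h import *
im,d=grab('scene','s6'); cv2.imwrite('pics/s6c.png',cv2.resize(im[80:230,160:360],(800,600),interpolation=3)[...,::-1])"
```

```text
10.5667 tcp [489.  -16.6 147.5] tip [ 519.9 -174.3   88.3] tilt deg 16.9 roll deg 0.6 q [ 0.58  0.65 -0.62  1.97  0.11  0.68  0.16] [ 0.4 -0.7 -3.3] 57.1
```

View pics/s6c.png

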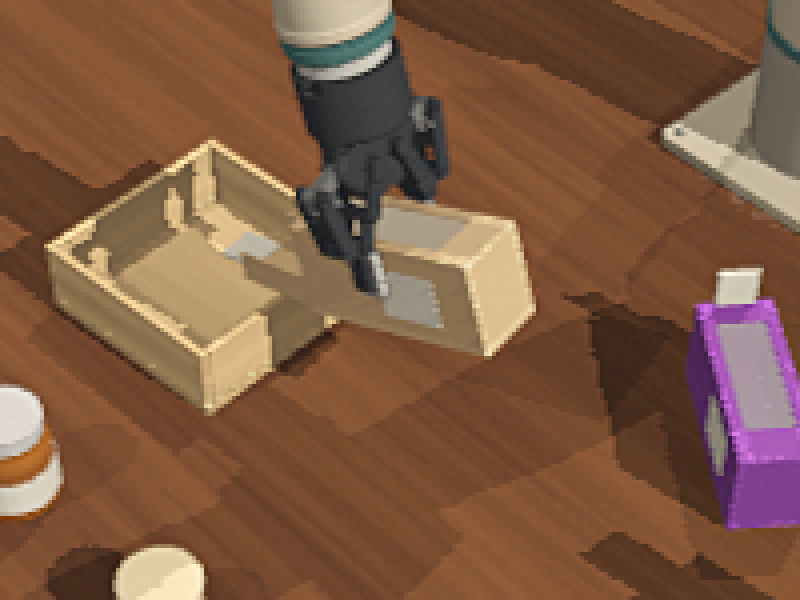

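The tip (crop (250,245)) lies low inside the bin's outline and no knobs are out yet. I continue slowly.

Request:
arm_command(rot=[[0.6,0.1,0],[0.6,0.1,0],[0.6,0.1,0],[0.6,0.1,0],[0,0,0]], slide=[[0,-2.5,1.2],[0,-2.5,1.2],[0,-2,1.2],[0,-2,1.2],[0,0,0]], gripper=[50,50,50,50,50])

```text
clock: 11.03
eef_pos: [489.6, -28.3, 153.0]
tool_rot: [-2.801, -0.012, 0.185]
force: [1.1, -0.2, -4.1]
width: 57.6
```

Request:
arm_command(rot=[[0,0,0],[0,0,0],[0,0,0],[0,0,0],[0,0,0]], slide=[[0,0,0],[0,0,0],[0,0,0],[0,0,0],[0,0,0]], gripper=[50,50,50,50,50])

```text
clock: 11.45
eef_pos: [489.4, -28.4, 152.9]
tool_rot: [-2.8, -0.012, 0.185]
force: [-0.5, -0.2, -3.2]
width: 57.8
```

```bash
python3 tp.py; python3 -c "
from h import *
im,d=grab('scene','s7'); cv2.imwrite('pics/s7c.png',cv2.resize(im[80:230,160:360],(800,600),interpolation=3)[...,::-1])"
```

```text
11.45 tcp [489.4 -28.4 152.9] tip [ 519.4 -183.2   86.2] tilt deg 19.6 roll deg 0.7 q [ 0.65  0.67 -0.65  1.94  0.08  0.72  0.22] [-0.5 -0.2 -3.2] 57.8
```

View pics/s7c.png

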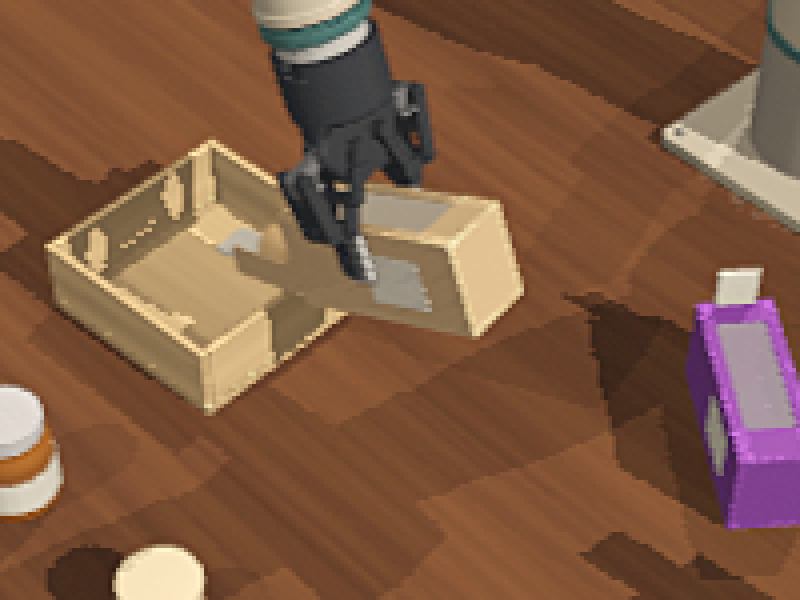

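One knob is on the chute at crop (275,240). I hold still and let it run.

Request:
arm_command(rot=[[0,0,0],[0,0,0],[0,0,0],[0,0,0],[0,0,0]], slide=[[0,0,0],[0,0,0],[0,0,0],[0,0,0],[0,0,0]], gripper=[50,50,50,50,50])

```text
clock: 11.92
eef_pos: [489.4, -27.5, 153.1]
tool_rot: [-2.8, -0.012, 0.186]
force: [0.5, -1.3, -2.8]
width: 57.0
```

```bash
python3 tp.py; python3 -c "
from h import *
im,d=grab('scene','s8'); cv2.imwrite('pics/s8c.png',cv2.resize(im[80:230,160:360],(800,600),interpolation=3)[...,::-1])"
```

```text
11.9167 tcp [489.4 -27.5 153.1] tip [ 519.6 -182.3   86.4] tilt deg 19.6 roll deg 0.7 q [ 0.65  0.67 -0.65  1.94  0.08  0.72  0.22] [ 0.5 -1.3 -2.8] 57.0
```

View pics/s8c.png

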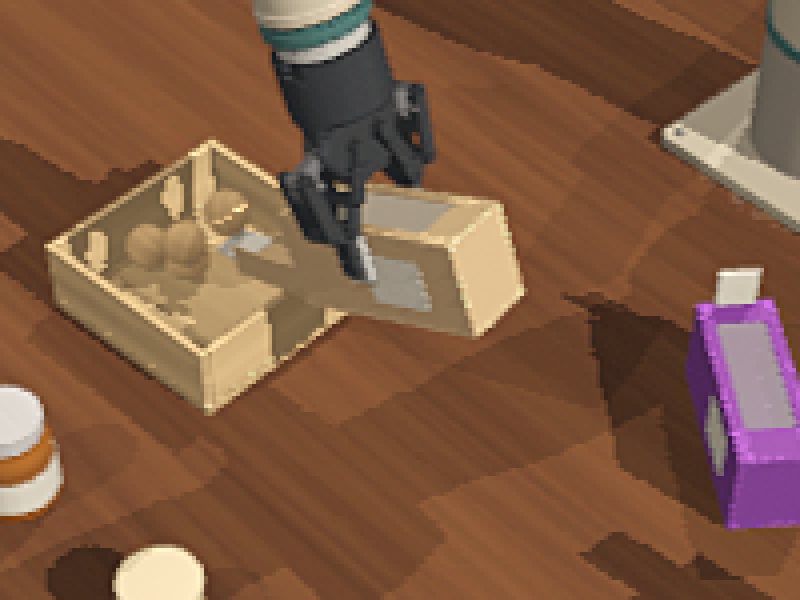

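Three knobs are visible in the bin, at crop (147,243), (184,248) and (225,212). I wait, then tilt a little further for the fourth.

Request:
arm_command(rot=[[0,0,0],[0,0,0],[0.6,0.1,0],[0.6,0.1,0],[0.6,0.1,0]], slide=[[0,0,0],[0,0,0],[0,-0.8,1.5],[0,-0.8,1.5],[0,-0.8,1.5]], gripper=[50,50,50,50,50])

```text
clock: 12.38
eef_pos: [489.4, -29.4, 158.3]
tool_rot: [-2.766, -0.014, 0.187]
force: [0.3, -0.1, -3.4]
width: 57.5
```

Request:
arm_command(rot=[[0.6,0.1,0],[0.6,0.1,0],[0.6,0.1,0],[0,0,0],[0,0,0]], slide=[[0,-0.8,1.5],[0,-0.8,1.5],[0,-0.8,1.5],[0,0,0],[0,0,0]], gripper=[50,50,50,50,50])

```text
clock: 12.8
eef_pos: [490.0, -34.1, 163.1]
tool_rot: [-2.73, -0.015, 0.183]
force: [1.0, 0.1, -2.3]
width: 57.0
```

```bash
python3 tp.py; python3 -c "
from h import *
im,d=grab('scene','s9'); t,_=grab('top','t9')
a=cv2.resize(im[90:210,170:290],(400,400),interpolation=3);b=cv2.resize(t[145:225,310:410],(400,320),interpolation=3)
b=np.vstack([b,np.zeros((80,400,3),np.uint8)])
cv2.imwrite('pics/c9.png',np.hstack([a,b])[...,::-1])"
```

```text
12.8 tcp [490.  -34.1 163.1] tip [ 519.3 -184.    85.6] tilt deg 23.6 roll deg 0.9 q [ 0.72  0.7  -0.7   1.91  0.04  0.78  0.28] [ 1.   0.1 -2.3] 57.0
```

View pics/c9.png

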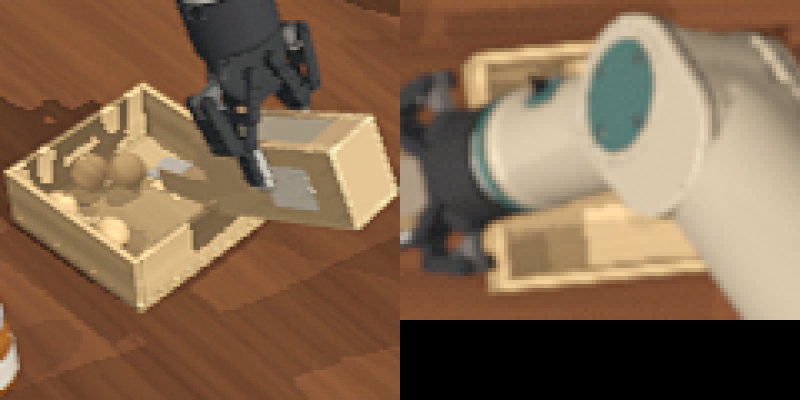

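All four knobs are in the bin, at crop (88,172), (126,172), (65,203) and (113,232). I raise and level the carton on the way back.

Request:
arm_command(rot=[[0,0,0],[0,0,0],[-3,-0.5,0],[-4,-0.7,0],[-4,-0.7,0]], slide=[[0,0,12],[0,5,15],[0,15,5],[0,25,0],[0,30,0]], gripper=[50,50,50,50,50])

```text
clock: 13.32
eef_pos: [491.2, 31.1, 192.7]
tool_rot: [-2.931, -0.011, 0.163]
force: [0.7, 1.1, -3.1]
width: 57.7
```

Request:
arm_command(rot=[[-4,-0.7,0],[-3,-0.5,0],[0,0,0],[0,0,0],[0,0,0]], slide=[[0,30,0],[0,30,0],[0,25,0],[0,15,0],[0,0,0]], gripper=[50,50,50,50,50])

```text
clock: 13.73
eef_pos: [487.4, 150.8, 196.6]
tool_rot: [-3.056, -0.02, 0.183]
force: [-0.4, 0.5, -2.4]
width: 57.8
```

```bash
python3 st.py;python3 tp.py
```

```text
13.7333 [487.4 150.8 196.6] [ 0.04  0.5  -0.49  1.96  0.23  0.71 -0.38] [-0.4  0.5 -2.4]
rot to level [-5.   0.3 -1.1]
along spout 58.7 lateral -11.5
13.7333 tcp [487.4 150.8 196.6] tip [518.9 -15.7 172.1] tilt deg 4.9 roll deg 1.1 q [ 0.04  0.5  -0.49  1.96  0.23  0.71 -0.38] [-0.4  0.5 -2.4] 57.8
```

Request:
arm_command(rot=[[-2.5,0.2,-0.5],[-2.5,0,0],[0,0,0],[0,0,0],[0,0,0]], slide=[[0,25,-10],[0,20,-20],[0,0,-25],[0,0,-25],[0,0,0]], gripper=[50,50,50,50,50])

```text
clock: 14.15
eef_pos: [487.6, 198.5, 115.5]
tool_rot: [3.14, -0.004, 0.172]
force: [-0.2, -0.2, -3.4]
width: 57.3
```

```bash
python3 st.py; python3 -c "
from h import *
im,d=grab('scene','s10');  cv2.imwrite('pics/s10c.png',cv2.resize(im[80:280,160:400],(720,600),interpolation=3)[...,::-1])
W=world('scene',d)
w=W[150:260,260:370].reshape(-1,3); 
# side face (facing +x) lower edge
for a in range(130,300,15):
  m=(w[:,1]>a)&(w[:,1]<a+15)&(w[:,2]>20)&(w[:,0]<560)&(w[:,0]>470); print(a, np.percentile(w[m,2],[1,99]).round(0) if m.sum()>5 else '')
"
```

```text
14.15 [487.6 198.5 115.5] [-0.21  0.64 -0.34  1.97  0.37  0.59 -0.63] [-0.2 -0.2 -3.4]
rot to level [ 0.   0.3 -0.5]
along spout 11.7 lateral -3.2
130 [ 85. 162.]
145 [ 87. 162.]
160 [ 84. 264.]
175 [ 83. 290.]
190 [ 85. 313.]
205 [ 88. 318.]
220 [ 88. 324.]
235 [ 87. 321.]
250 [ 86. 161.]
265 [ 85. 161.]
280 [ 85. 162.]
295
```

View pics/s10c.png

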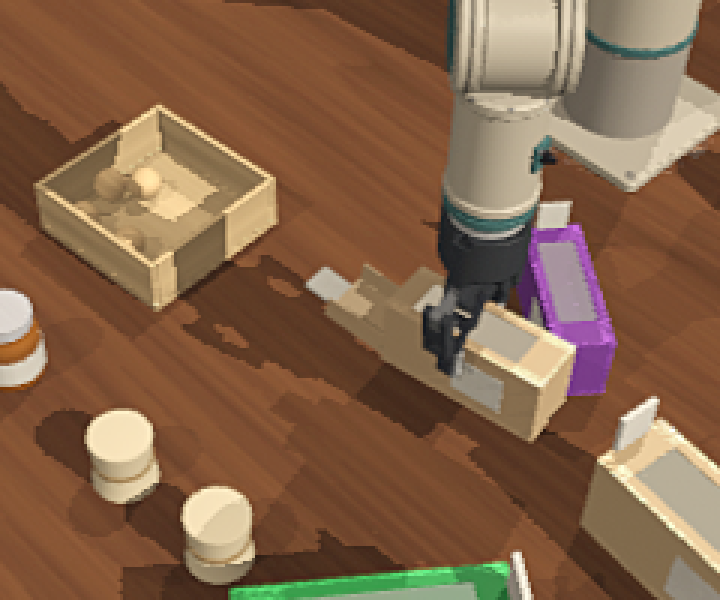

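The carton is level: its top reads about 161 and its underside about 84 all along. I lower it.

Request:
arm_command(rot=[[0,0,0],[0,0,0],[0,0,0],[0,0,0],[0,0,0]], slide=[[1,5,-20],[0,0,-20],[0,0,-18],[0,0,-10],[0,0,0]], gripper=[50,50,50,50,50])

```text
clock: 14.62
eef_pos: [494.4, 202.2, 53.7]
tool_rot: [-3.141, -0.015, 0.165]
force: [-0.4, 0.8, -2.7]
width: 57.3
```

Request:
arm_command(rot=[[0,0,0],[0,0,0],[0,0,0]], slide=[[0,0,-4],[0,0,-2],[0,0,0]], gripper=[50,50,50])

```text
clock: 14.87
eef_pos: [496.6, 201.6, 50.3]
tool_rot: [-3.141, -0.018, 0.163]
force: [-0.4, 0.1, -2.8]
width: 57.3
```

```bash
python3 st.py
```

```text
14.8667 [496.6 201.6  50.3] [-0.27  0.75 -0.26  1.99  0.44  0.44 -0.7 ] [-0.4  0.1 -2.8]
rot to level [-0.2  1.   0.1]
along spout 10.2 lateral 6.2
```

Request:
arm_command(rot=[[-0.2,1,0],[0,0,0],[0,0,0],[0,0,0]], slide=[[0,0,-6],[0,0,-5],[0,0,-3],[0,0,0]], gripper=[50,50,50,50])

```text
clock: 15.2
eef_pos: [498.7, 201.9, 37.4]
tool_rot: [-3.14, -0.003, 0.161]
force: [-0.5, -0.1, -3.1]
width: 57.1
```

```bash
python3 st.py
```

```text
15.2 [498.7 201.9  37.4] [-0.26  0.78 -0.27  1.97  0.44  0.44 -0.69] [-0.5 -0.1 -3.1]
rot to level [-0.1  0.2  0.2]
along spout 10.2 lateral 8.3
```

Request:
arm_command(rot=[[0,0,0],[0,0,0],[0,0,0]], slide=[[0,0,-2],[0,0,-2],[0,0,0]], gripper=[50,50,50])

```text
clock: 15.45
eef_pos: [498.5, 202.0, 32.7]
tool_rot: [-3.14, -0.003, 0.162]
force: [0.5, -0.7, -2.7]
width: 57.7
```

Request:
arm_command(rot=[[0,0,0],[0,0,0]], slide=[[0,0,-1.5],[0,0,0]], gripper=[50,50])

```text
clock: 15.62
eef_pos: [498.6, 202.4, 31.7]
tool_rot: [-3.14, -0.003, 0.162]
force: [0.7, -0.7, -2.2]
width: 57.4
```

Request:
arm_command(rot=[[0,0,0],[0,0,0]], slide=[[0,0,-1.5],[0,0,0]], gripper=[50,50])

```text
clock: 15.78
eef_pos: [498.7, 202.6, 32.0]
tool_rot: [-3.141, -0.004, 0.162]
force: [-1.2, 0.1, -2.5]
width: 57.1
```

Request:
arm_command(rot=[[0,0,0],[0,0,0]], slide=[[0,0,-1.5],[0,0,0]], gripper=[50,50])

```text
clock: 15.95
eef_pos: [499.0, 202.9, 31.8]
tool_rot: [-3.141, -0.006, 0.162]
force: [0.1, -0.2, -3.4]
width: 57.4
```

Request:
arm_command(rot=[[0,0.3,0],[0,0,0],[0,0,0]], slide=[[0,0,-3],[0,0,-1],[0,0,0]], gripper=[50,50,50])

```text
clock: 16.2
eef_pos: [499.3, 203.3, 31.7]
tool_rot: [-3.142, -0.002, 0.163]
force: [-0.3, 0.6, -3.1]
width: 57.4
```

```bash
python3 st.py; python3 -c "
from h import *
im,d=grab('scene','s11');  cv2.imwrite('pics/s11c.png',cv2.resize(im[130:280,240:400],(640,600),interpolation=3)[...,::-1])
W=world('scene',d)
w=W[170:260,280:370].reshape(-1,3)
m=(w[:,2]>60)&(w[:,2]<95)&(w[:,0]>440)&(w[:,0]<540)&(w[:,1]>125)&(w[:,1]<300)
for a in range(130,300,20):
  k=m&(w[:,1]>a)&(w[:,1]<a+20); print(a,k.sum(),np.percentile(w[k,2],[50,80,95]).round(1) if k.sum()>5 else '')
"
```

```text
16.2 [499.3 203.3  31.7] [-0.27  0.79 -0.26  1.97  0.44  0.44 -0.7 ] [-0.3  0.6 -3.1]
rot to level [-0.   0.1  0.1]
along spout 8.9 lateral 9.2
130 97 [74.6 76.1 77.7]
150 122 [73.6 75.7 77.3]
170 18 [72.  75.8 76.8]
190 40 [75.  80.6 90.6]
210 153 [74.  77.5 88.5]
230 152 [73.2 75.3 77.4]
250 147 [73.7 75.8 77.3]
270 160 [74.5 76.2 77.6]
290 48 [70.8 75.9 77.5]
```

View pics/s11c.png

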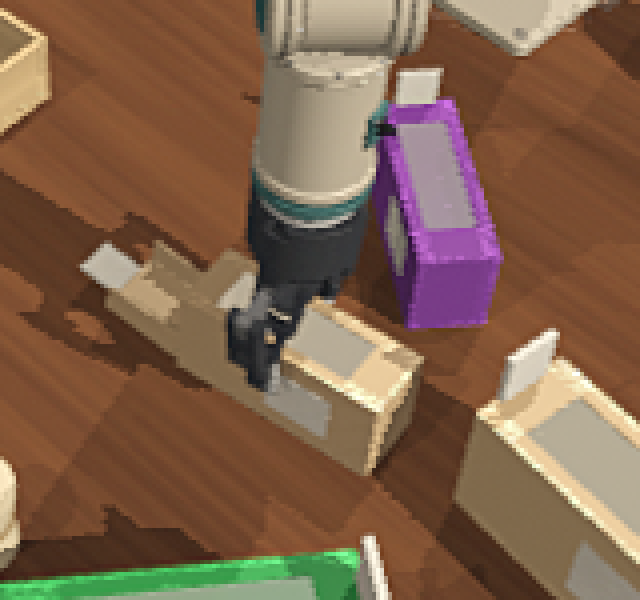

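The carton top is at about 75 mm along its whole length and the tool no longer descends, so the carton stands on the bench. I release and rise.

Request:
arm_command(rot=[[0,0,0],[0,0,0],[0,0,0],[0,0,0],[0,0,0]], slide=[[0,0,0],[0,0,0],[0,0,0],[0,0,0],[0,0,0]], gripper=[65,75,85,85,85])

```text
clock: 16.67
eef_pos: [500.4, 204.0, 30.6]
tool_rot: [-3.14, -0.004, 0.163]
force: [0.1, 0.3, -0.3]
width: 85.3
```

Request:
arm_command(rot=[[0,0,0],[0,0,0],[0,0,0],[0,0,0],[0,0,0]], slide=[[0,0,15],[0,0,25],[0,0,30],[0,0,35],[0,0,35]], gripper=[85,85,85,85,85])

```text
clock: 17.08
eef_pos: [494.1, 201.3, 167.3]
tool_rot: [3.139, 0.014, 0.164]
force: [1.0, -0.3, 0.7]
width: 85.3
```

Request:
arm_command(rot=[[0,0,0],[0,0,0],[0,0,0],[0,0,0],[0,0,0]], slide=[[0,-35,10],[0,-38,0],[0,-38,0],[0,-30,0],[0,0,0]], gripper=[85,85,85,85,85])

```text
clock: 17.5
eef_pos: [498.5, 61.3, 187.5]
tool_rot: [-3.139, -0.006, 0.172]
force: [-0.5, -0.4, -0.9]
width: 84.8
```

```bash
python3 st.py; python3 -c "
from h import *
im,d=grab('scene','s12'); t,dt=grab('top','t12')
cv2.imwrite('pics/s12c.png',cv2.resize(im[90:290,140:380],(720,600),interpolation=3)[...,::-1])
W=world('top',dt)
w=W[165:225,180:262].reshape(-1,3)
m=(w[:,2]>66)&(w[:,2]<84)&(w[:,1]>115); r=cv2.minAreaRect(w[m][:,:2].astype(np.float32)); print('carton',m.sum(),r,np.median(w[m][:,2]))
p=w[m]; A=np.c_[p,np.ones(len(p))]; c,_,_,_=np.linalg.lstsq(np.c_[p[:,:2],np.ones(len(p))],p[:,2],rcond=None); print('slopes',c)
for s,n in((np.s_[100:132,228:253],'a'),(np.s_[100:127,268:293],'b'),(np.s_[97:125,325:352],'jar'),(np.s_[145:222,320:400],'bin')):
  w=W[s].reshape(-1,3); m=(w[:,2]>45)&(w[:,2]<100); print(n,cv2.minAreaRect(w[m][:,:2].astype(np.float32)), np.median(w[m][:,2]))
"
```

```text
17.5 [498.5  61.3 187.5] [ 0.12  0.51 -0.43  1.97  0.31  0.72 -0.32] [-0.5 -0.4 -0.9]
rot to level [-0.2  0.3 -0.4]
along spout 148.8 lateral -15.6
carton 1027 ((497.84637451171875, 209.2315673828125), (58.38368606567383, 159.47706604003906), 9.597005844116211) 74.59580621398163
slopes [-2.59586727e-03 -4.30364794e-04  7.59285039e+01]
a ((740.232421875, 147.65301513671875), (57.48907470703125, 56.457515716552734), 34.62297058105469) 62.58698903265554
b ((748.8153686523438, 23.583438873291016), (56.221248626708984, 57.5118522644043), 89.81922149658203) 62.4541782063734
jar ((748.98291015625, -150.83653259277344), (60.38309097290039, 58.37534713745117), 3.4439449310302734) 83.72654825541656
bin ((519.2952270507812, -215.0207977294922), (180.5061798095703, 183.05865478515625), 4.557608604431152) 63.155079467844644
```

View pics/s12c.png

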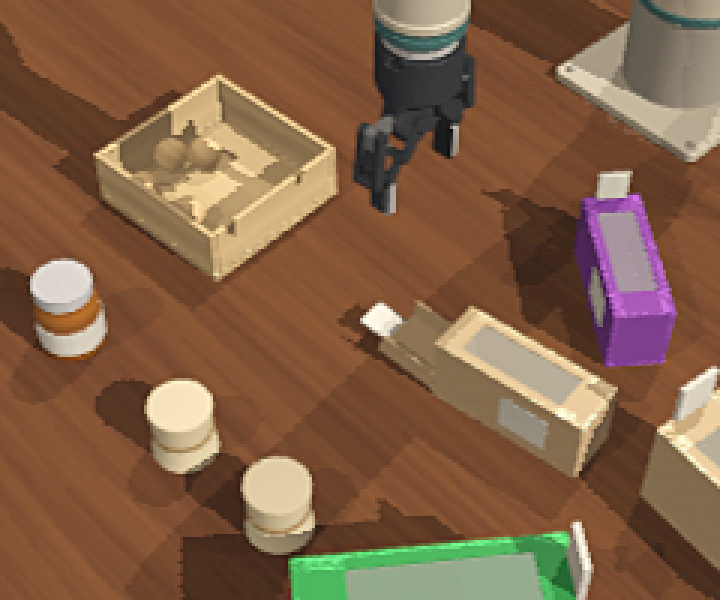

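View pics/t12.png

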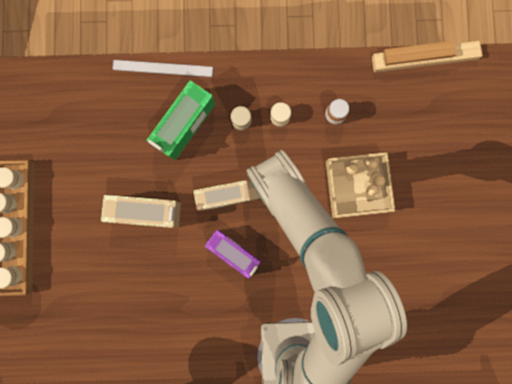

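The carton stands level, the bystanders are unmoved, and the bin is in place. A last close check of the knob count and that they are at rest.

Request:
arm_command(rot=[[0,0,0],[0,0,0],[0,0,0],[0,0,0],[0,0,0]], slide=[[0,0,0],[0,0,0],[0,0,0],[0,0,0],[0,0,0]], gripper=[85,85,85,85,85])

```text
clock: 18.02
eef_pos: [498.7, 74.3, 187.6]
tool_rot: [-3.131, -0.009, 0.186]
force: [0.1, 0.5, -0.3]
width: 84.4
```

```bash
python3 -c "
from h import *
t,dt=grab('top','t13')
o=np.load('t12.npz')['im']
print('bin diff',np.abs(t[148:222,322:398].astype(int)-o[148:222,322:398]).max())
W=world('top',dt)[...,2][148:222,322:398]
z=cv2.applyColorMap(np.clip(W*3,0,255).astype(np.uint8),2)
a=cv2.resize(t[148:222,322:398],(400,390),interpolation=3)
cv2.imwrite('pics/c13.png',np.hstack([a[...,::-1],cv2.resize(z,(400,390),interpolation=0)]))"
```

```text
bin diff 82
```

View pics/c13.png

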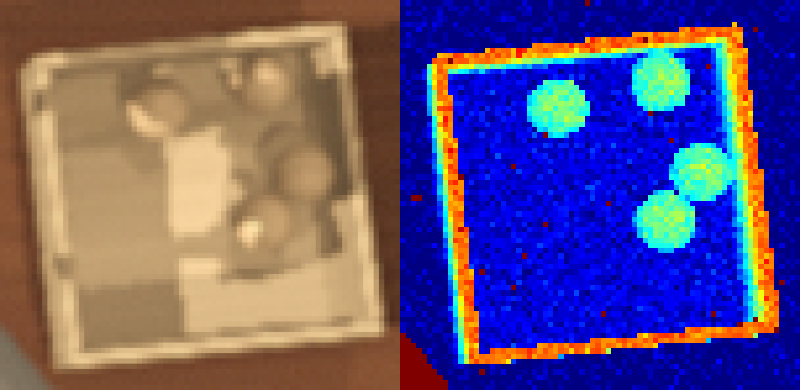

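Four knobs show in the depth crop, at (557,107), (660,80), (700,172) and (665,220). The bin area differs from the last picture, possibly from a moving arm shadow, so I let it settle and compare depth.

Request:
arm_command(rot=[[0,0,0],[0,0,0],[0,0,0],[0,0,0],[0,0,0]], slide=[[0,0,0],[0,0,0],[0,0,0],[0,0,0],[0,0,0]], gripper=[85,85,85,85,85])

```text
clock: 18.48
eef_pos: [498.6, 75.6, 187.4]
tool_rot: [-3.131, -0.009, 0.188]
force: [0.9, -0.5, -0.3]
width: 85.0
```

Request:
arm_command(rot=[[0,0,0],[0,0,0],[0,0,0],[0,0,0],[0,0,0]], slide=[[0,0,0],[0,0,0],[0,0,0],[0,0,0],[0,0,0]], gripper=[85,85,85,85,85])

```text
clock: 18.9
eef_pos: [498.6, 75.2, 187.4]
tool_rot: [-3.131, -0.009, 0.188]
force: [0.1, -0.2, 0.4]
width: 84.9
```

```bash
python3 -c "
from h import *
t,dt=grab('top','t14')
for d in (np.load('t12.npz')['d'],np.load('t13.npz')['d'],dt):
  W=world('top',d)[150:220,325:395]; z=W[...,2]
  k=((z>28)&(z<50)).astype(np.uint8); k=cv2.morphologyEx(k,cv2.MORPH_OPEN,np.ones((5,5),np.uint8))
  n,l,s,c=cv2.connectedComponentsWithStats(k); print([(s[i,4],W[l==i].mean(0).round(0).tolist()) for i in range(1,n)])
"; python3 st.py
```

```text
[(np.int32(51), [581.0, -259.0, 39.0]), (np.int32(72), [572.0, -193.0, 40.0]), (np.int32(72), [533.0, -280.0, 39.0]), (np.int32(90), [503.0, -255.0, 39.0])]
[(np.int32(100), [586.0, -254.0, 38.0]), (np.int32(89), [573.0, -194.0, 39.0]), (np.int32(151), [513.0, -264.0, 39.0])]
[(np.int32(90), [587.0, -255.0, 39.0]), (np.int32(91), [573.0, -193.0, 39.0]), (np.int32(105), [532.0, -278.0, 38.0]), (np.int32(39), [502.0, -246.0, 38.0])]
18.95 [498.6  75.2 187.4] [ 0.11  0.51 -0.44  1.97  0.3   0.72 -0.32] [ 0.  -0.  -0.1]
rot to level [-0.7  0.4 -1.4]
along spout 135.1 lateral -13.1
```

```bash
python3 -c "
from h import *
print(ctrl.finish_job())"
```

```text
the job is handed in; nothing more can be done
None
```

I handed the job in at about 19 s of the 67 s allowed. All four knobs are in the bin, and the empty small beige carton is standing on the bench again. The hand-in gives no verdict, so the result rests on my own checks below.

**What I did:** I pushed the spout out with the closed fingers until it met its stop at about 3 N. I then gripped the carton across its width, carried it level to the bin and tipped it slowly to about 24° with the spout's end low over the bin. After that I brought it back and set it down on its base, about 9 mm from where it started.

**Last checks:**
- **Knobs:** depth shows four inside the walls with tops at about 39 mm, below the rim at 65 mm. Three kept their positions to about 1–2 mm over the last second. The fourth read up to 9 mm different between frames, which is within the scatter of that blob and well under the speed limit.
- **Carton:** its top reads 74.6 mm with slopes under 0.003, so it stands level on its base. It is well over 100 mm clear of the bin.
- **Bin and bystanders:** the bin, both bundles and the glue jar are within about 1 mm of where they began.

**Checks that disagreed:**
- **Set-down force:** the wrist force still read about 3 N while the tool had stopped descending. I took the height as proof of contact, and the level reading after release bore that out.
- **Bin pictures:** two pictures of the bin differed in colour, which I put down to the arm's moving shadow. The depth showed no such change.

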